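# Set the airbrush bleed valve

## Robot

A 6-joint arm with a two-finger parallel gripper is mounted at the origin on the work surface. World frame = base frame: x ahead of the robot, y to its left, z up, the work surface at z = 0. Lengths are in m, angles in rad, forces in N, time in s.
With the tool pointing down it reaches from about 0.275 to 0.75 m from the base axis. Payload 10.2 kg.
Tool frame: the origin (TCP) lies between the finger pads, 19 mm behind the fingertips; this is the grasp point; z points along the fingers, y is the line along which they close (so a half turn about z gives the same grasp; the last joint's range is limited). The gripper opens to 88 mm and grips with 3 to 60 N. Pads are 18 mm wide; open, the fingers measure 123 mm over their backs; the gripper's body (75 mm by 187 mm) begins 45 mm behind the grasp point.
Start: joints at [-1.555, 0.313, 1.498, -0, 1.331, -0.223], TCP at [0.124, -0.51, 0.257] pointing down, gripper open.
Joint ranges: [-2.94, 2.94], [-0.97, 2.17], [0.19, 2.56], [-1.23, 4.37], [0.02, 3.11], [-2.88, 2.88]. Speed limits (rad/s): [2.39, 2.39, 3.01, 3.14, 3.14, 3.14].

## Interface

Orientations are given as a unit quaternion [x, y, z, w].
In Python, from plant import r, optics, hand_in gives the robot as it stands. The module is installed in compiled form; this text tells all that it offers.
- The arm moves only by the tool step_arm, never from a script. Its argument "targets" is a list of rows, each an object of numbers: "gripper": the opening, from -1 (shut) to 1 (fully open); "tx", "ty", "tz": the shift along the tool's x, y, z in units of 25 mm (1.0 is 25 mm); "wx", "wy", "wz": the turn, a rotation vector about the tool's x, y, z in units of 5 degrees (1.0 is 5 degrees). A call has 1 to 10 rows; each row is the pose to reach, as a shift and turn from the pose commanded when the call began, along the tool's axes at that moment; what a row does not reach only later rows make up. A row lasts 1/12 s, in which the tool goes at most 41.7 mm and 7.16 degrees, less where a joint would pass 70% of its speed; a pose out of reach is approached as far as the arm can. A call with a gripper value outside its range is refused whole. The fingers move at their own pace and stop on an object; "newtons" is the grip in N (left out, the last holds). Time passes only in rows, so rows that repeat a pose let the fingers close. It gives the time, the measured TCP pose, the force, the opening and the grip force at its end, in the units of the state.
- r.get_state(): the state, without advancing time (a new reading comes with each control period).
- optics.snapshot(name): name is "scene" or "top" or "wrist"; returns the picture (420x560x3 uint8, blue, green, red); there is no depth.
- optics.camera_info(name): a dict with "K" (3x3 intrinsics, pixels), "pose" (4x4, takes a point from camera to world coordinates); the wrist camera has in their place "hand_eye" (4x4, takes a point from camera to tool coordinates, whose origin is the TCP and whose axes are the flange's). Camera axes: x right, y down, z forward; pixel columns grow to the right and rows downward; lengths in m; the calibration is good to about 2 mm. A picture is of the moment at which its call begins: read the wrist's pose just before it. camera_info takes no time and is no camera call.
- hand_in(): hands the job in; it is judged then, once.
The state is a dict: "t": time; "qpos": joint angles; "joint_vel": joint speeds; "effort": joint torques, N m; "eef_pos": TCP position; "orientation": TCP orientation; "contact_force": force on the tool from outside, world axes, zero at the start; "torque": the same for the moment, N m; "finger_gap": finger opening in m; "gripper_force": force on a finger pad.
Only numpy, scipy, OpenCV 4.12 (cv2) and the standard library are available. Lean on these libraries where they do the work, as an engineer would, in place of code of your own. Each camera call takes 0.05 s, during which the arm holds its last target. There are 200 camera calls.

## Task

First flip the compressor's toggle switch to off, its lever leaning away from the robot. Then turn the small wheel valve clockwise until it comes to its stop and back it off exactly two full turns from there. Finish while still gripping the wheel's upright handle between the fingers, holding the valve still at that setting, and leave the other things on the bench where they are.

Things in the scene. Friction and masses are not known exactly. Their poses are not given: they have to be found in the camera images.
- valve: Fixed brass needle valve on an 80 x 80 x 8 mm steel flange. Origin under the flange centre on the bench, z up along the stem. One brass outlet stub, 60 mm long from the axis, 30 mm up, points along its +x (away from the robot, yaw up to 0.6 rad either way). On top, a dark steel spoked handwheel, rim centreline radius 45 mm, 12 mm thick, 88 mm above the bench.
- valve_axis (a point): Point on the stem axis of the valve, 130 mm above the bench (the height of handle_grip).
- wheel (a joint): Handwheel angle, rad: 0 is closed against the stop; counter-clockwise from above opens and grows, to almost 4 turns. Starts 0.4 to 1.1 turns open. At 0 and at every full turn the handle stands exactly over the outlet stub (valve's +x). The wheel does not rise. Turning takes 2 to 3 N at the handle; it stays where left.
- handle: Upright black revolving handle on the wheel's rim: a round sleeve 20 mm in diameter, from 98 to 153 mm above the bench, its axis 45 mm from the stem axis. It spins freely on its own vertical pin, so a gripper holding it may keep its orientation while carrying it round the circle. Origin at the centre of its foot, z up.
- handle_grip (a point): Point on the axis of the handle, 130 mm above the bench, 23 mm below its top: where to grip it from above.
- switch_box: The compressor's switch: a fixed grey plastic box 80 (x) x 66 (y) x 45 mm high with a steel toggle lever on top. Origin under its centre on the bench; its -x side faces roughly the robot (yaw up to 0.5 rad either way). The valve and the switch may each stand left or right.
- toggle (a joint): Angle of the toggle lever in rad: 0 is on (it leans 0.6 rad to the box's -x, towards the robot), 1.2 is off (it leans 0.6 rad to the box's +x, away from the robot). It hinges about the box's y axis 50 mm above the bench over the box's centre, needs about 0.5 N at its tip, and falls over to the nearer end by itself past the middle.
- toggle_tip (a point): Centre of the 16 mm ball at the tip of the toggle lever, 60 mm from its hinge; the rod is 9 mm thick. In the on position it is 100 mm above the bench.
- screwdriver: Loose red-handled screwdriver lying on the bench between valve and switch. Bystander.
- hex_key: Loose L-shaped stainless hex key, 95 x 30 mm, 6 mm thick, lying flat. Bystander.
- mug: Empty green ceramic mug, 80 mm wide and 92 mm tall, standing beyond the valve and switch. Bystander.
- bit_case: Grey plastic bit case with its lid clipped on, 134 x 84 x 36 mm, loose, on the right. Bystander.
- level: Short aluminium spirit level, 230 x 22 x 50 mm, standing on its long edge, on the left. Bystander.
- jar: Small closed jar, 60 mm wide and 80 mm tall, far right. Bystander.
Mind the look-alikes: they are no part of the job. Leave any purple look-alike of the valve alone.

How it is judged:
On the way, in this order (a step that is already met when the one before it is completed fails the run):
1. the compressor's toggle is off (value of joint toggle above 1 rad), for 0.2 s.
2. with the toggle off, the valve is closed to its stop (value of joint toggle above 1 rad and value of joint wheel below 0.12 rad), for 0.2 s.
At the end, for the whole second after the job is handed in: The toggle is off (over 1.0 rad); the wheel stands 12.57 rad (two turns) from its stop within 0.26 rad (15 degrees) and still (under 0.1 rad/s); the fingers grip the upright handle with over 2 N, with the handle between them (TCP within 15 mm of the handle's axis, seen from above) (value of joint toggle above 1 rad and value of joint wheel between 12.306 and 12.826 rad and contact force between the fingers and handle above 2 N and horizontal distance between the grasp point and handle_grip below 0.015 m and velocity of joint wheel between -0.1 and 0.1 rad/s); the arm keeps its last pose, push and grip.
It fails at once if another thing on the bench is disturbed (moved over 30 mm) (distance of any of screwdriver, hex_key, mug, bit_case, level, jar from where it was at the start of the episode above 0.03 m).
It also fails if it takes over 72 s, if anything falls off the work surface, if the arm or the gripper's body presses on something with over 40 N, if the wrist force passes 120 N, or if a joint passes its speed limit or range.

## Working session

There is one attempt and no reset: what is moved stays moved. The work goes in short steps, Python scripts to look and compute and a tool call to move; the robot and the scene stay as the last step left them, time stands still between calls to the robot, and variables do not carry over. Pictures are saved under pics/ and viewed, at most 10 in all, crops included, and the job is handed in when it is done.

Besides the shell and the picture viewer there is one more tool, called after "Emit:" in YAML: its name, and indented under it one key for each argument. step_arm: Moves the arm, as the interface text tells. Its arguments: {"type":"object","properties":{"targets":{"type":"array","items":{"type":"object","properties":{"gripper":{"type":"number"},"tx":{"type":"number"},"ty":{"type":"number"},"tz":{"type":"number"},"wx":{"type":"number"},"wy":{"type":"number"},"wz":{"type":"number"}}}},"newtons":{"type":"number"}},"required":["targets"]}

```bash
mkdir -p pics; python3 - <<'E'
from plant import r,optics
import cv2,numpy as np
np.set_printoptions(precision=4,suppress=True)
for n in("scene","top"):
    cv2.imwrite(f"pics/{n}0.png",optics.snapshot(n)); c=optics.camera_info(n); print(n,c["K"],c["pose"])
print(optics.camera_info("wrist")); print(r.get_state())
E
```

```text
scene [[387.8269   0.     278.544 ]
 [  0.     387.8269 212.9504]
 [  0.       0.       1.    ]] [[-0.3962  0.7486 -0.5317  1.1481]
 [ 0.9181  0.3136 -0.2426  0.2457]
 [-0.0148 -0.5842 -0.8114  1.0374]
 [ 0.      0.      0.      1.    ]]
top [[458.0666   0.     276.1441]
 [  0.     458.0666 213.7026]
 [  0.       0.       1.    ]] [[-0.004  -0.9862  0.1655  0.3857]
 [-1.      0.0043  0.0014  0.003 ]
 [-0.0021 -0.1655 -0.9862  1.171 ]
 [ 0.      0.      0.      1.    ]]
{'K': array([[336.4037,   0.    , 281.74  ],
       [  0.    , 336.4037, 208.8427],
       [  0.    ,   0.    ,   1.    ]]), 'hand_eye': array([[-0.    , -0.9647, -0.2635,  0.0684],
       [ 1.    , -0.0001,  0.0003, -0.0005],
       [-0.0003, -0.2635,  0.9647, -0.1278],
       [ 0.    ,  0.    ,  0.    ,  1.    ]])}
{'t': 0.1, 'qpos': array([-1.5554,  0.3134,  1.4983, -0.    ,  1.331 , -0.2234]), 'joint_vel': array([-0.0018, -0.0003, -0.0043,  0.0004, -0.0006,  0.0004]), 'effort': array([  0.0035, -40.2804, -25.2645,   0.0696,   0.0343,  -0.0001]), 'eef_pos': array([ 0.1242, -0.5099,  0.2569]), 'orientation': array([ 0.9929,  0.1191,  0.0001, -0.0006]), 'contact_force': array([ 0.1957, -0.8391,  0.2596]), 'torque': array([-0.0425, -0.007 , -0.0221]), 'gripper_force': 0.0, 'finger_gap': 0.08793498101441379}
```

View pics/scene0.png

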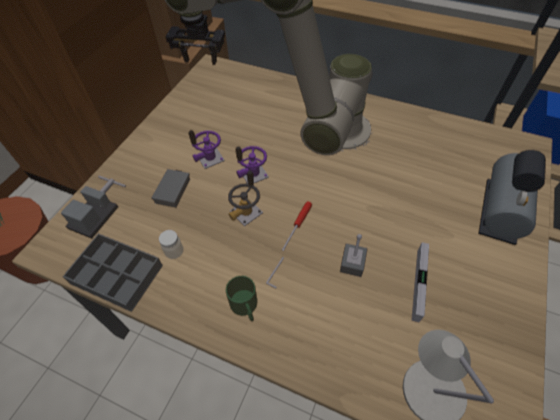

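View pics/top0.png

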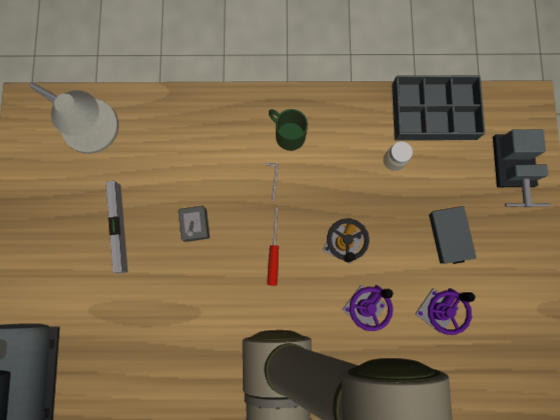

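The scene view shows the valve at (243,198) with its handle near (250,180), and the switch at (354,260) with its ball near (359,237). In the top view the valve is at (348,240) with its handle near (349,257), and the switch is at (194,223). The two purple decoys are at (371,308) and (450,311).

```bash
cat > h.py <<'E'
import cv2,numpy as np
from plant import r,optics
from scipy.spatial.transform import Rotation as R
np.set_printoptions(precision=4,suppress=True)
def cam(n):
    c=optics.camera_info(n)
    if n=="wrist":
        s=r.get_state();T=np.eye(4);T[:3,:3]=R.from_quat(s["orientation"]).as_matrix();T[:3,3]=s["eef_pos"]
        return c["K"],T@c["hand_eye"]
    return c["K"],c["pose"]
def ray(kp,uv):
    K,P=kp; d=P[:3,:3]@np.linalg.solve(K,[*uv,1.]); return P[:3,3],d/np.linalg.norm(d)
def plane(kp,uv,z):
    o,d=ray(kp,uv); return o+d*(z-o[2])/d[2]
def two(a,ua,b,ub):
    o,d=ray(a,ua);p,e=ray(b,ub); s=np.linalg.lstsq(np.c_[d,-e],p-o,rcond=None)[0]
    A=o+s[0]*d;B=p+s[1]*e; return (A+B)/2,np.linalg.norm(A-B)
def proj(kp,X):
    K,P=kp; q=K@(P[:3,:3].T@(np.array(X)-P[:3,3])); return q[:2]/q[2]
E
python3 - <<'E'
from h import *
t=cv2.imread("pics/top0.png");s=cv2.imread("pics/scene0.png")
def crop(i,x,y,w=80,h=60): return cv2.resize(i[y:y+h,x:x+w],(400,300),interpolation=cv2.INTER_CUBIC)
m=np.vstack([np.hstack([crop(t,308,210),crop(t,154,193)]),np.hstack([crop(s,203,165),crop(s,314,225)])])
cv2.imwrite("pics/m.png",cv2.convertScaleAbs(m,alpha=1.6))
K=cam("top")
b=t[215:285,315:385];hsv=cv2.cvtColor(b,cv2.COLOR_BGR2HSV)
dark=(hsv[...,2]<60).astype(np.uint8)
n,l,st,c=cv2.connectedComponentsWithStats(dark)
k=1+st[1:,4].argmax();pt=np.argwhere(l==k)[:,::-1]+[315,215]
(u,v),ra=cv2.minEnclosingCircle(pt.astype(np.float32));print("dark",u,v,ra,len(pt))
hull=cv2.convexHull(pt.astype(np.int32));print(cv2.fitEllipse(hull))
print("axis@.088",plane(K,(u,v),.088))
w=t[200:250,170:220];g=w.astype(int);gm=((abs(g[...,0]-g[...,2])<25)).astype(np.uint8)
n,l,st,c=cv2.connectedComponentsWithStats(gm);k=1+st[1:,4].argmax()
q=np.argwhere(l==k)[:,::-1]+[170,200];print(cv2.minAreaRect(q.astype(np.int32)),len(q))
bx=cv2.boxPoints(cv2.minAreaRect(q.astype(np.int32)));print([plane(K,p,.045)[:2] for p in bx])
E
```

```text
dark 346.17999267578125 240.17999267578125 22.023374557495117 729
((346.79437255859375, 239.69090270996094), (41.71015167236328, 42.83096694946289), 65.03046417236328)
axis@.088 [ 0.503  -0.1614  0.088 ]
((193.312255859375, 223.4044189453125), (33.2413330078125, 27.866636276245117), 83.2901611328125) 907
[array([0.5889, 0.2509]), array([0.5969, 0.1819]), array([0.5138, 0.1705]), array([0.506 , 0.2387])]
```

View pics/m.png

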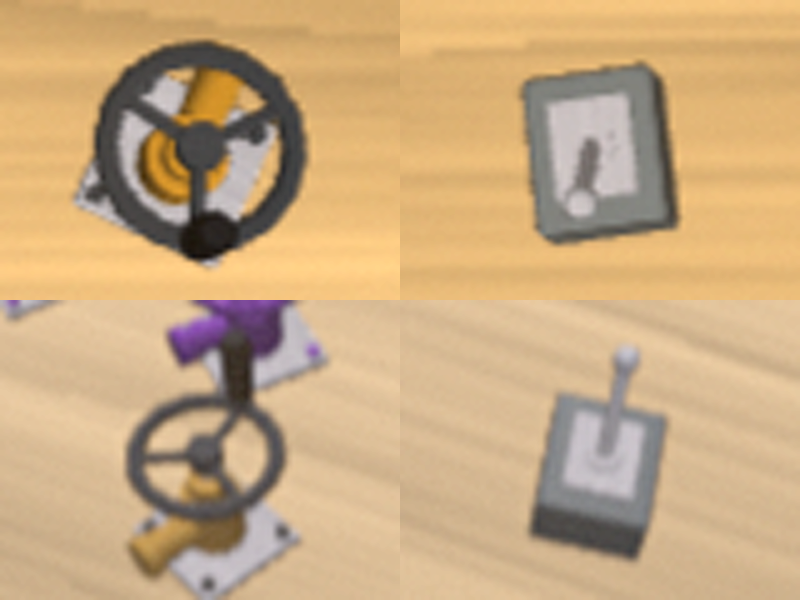

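The montage (5x) shows:
- **Top-left:** hub at (200,143), handle top at about (212,230), stub running up to (214,70), and a flange corner at (80,200).
- **Top-right:** toggle ball at (579,203), leaning to the robot.
- **Bottom-left:** hub (205,452), handle top (236,338), stub end (150,560).
- **Bottom-right:** ball (627,357).

```bash
python3 - <<'E'
from h import *
T,S=cam("top"),cam("scene")
def tp(x,y): return (308+(x+.5)/5-.5,210+(y+.5)/5-.5)
def tsw(x,y): return (154+(x+.5)/5-.5,193+(y+.5)/5-.5)
def sv(x,y): return (203+(x+.5)/5-.5,165+(y+.5)/5-.5)
def ss(x,y): return (314+(x+.5)/5-.5,225+(y+.5)/5-.5)
print("hub",two(T,tp(200,143),S,sv(205,452)))
print("rim@.088 top",plane(T,tp(200.5,146),.088),"scene",plane(S,sv(206,455),.088))
print("htop",two(T,tp(212,230),S,sv(236,338)), plane(T,tp(212,230),.153),plane(S,sv(236,338),.153))
print("stub",two(T,tp(214,70),S,sv(150,560)))
print("ball",two(T,tsw(179,203),S,ss(227,57)))
print("flange corners", plane(T,tp(80,200),.008),plane(S,sv(300,238),.008),plane(S,sv(212,295),.008),plane(T,tp(212,265),.008))
E
```

```text
hub (array([ 0.5405, -0.2006, -0.2492]), np.float64(0.03434948984491227))
rim@.088 top [ 0.5063 -0.1651  0.088 ] scene [ 0.6987 -0.0696  0.088 ]
htop (array([ 0.481 , -0.1953, -0.1718]), np.float64(0.03180050179810098)) [ 0.4616 -0.159   0.153 ] [ 0.6579 -0.0652  0.153 ]
stub (array([ 0.6001, -0.2271, -0.3423]), np.float64(0.031762690976328806))
ball (array([0.5198, 0.2088, 0.1003]), np.float64(0.0001720758669931445))
flange corners [ 0.4879 -0.1155  0.008 ] [ 0.491  -0.1114  0.008 ] [ 0.5539 -0.1447  0.008 ] [ 0.4547 -0.1816  0.008 ]
```

The ball triangulates well, at height 0.1003. For the hub, handle and stub I forgot the montage's 300-row offset, so I'm redoing those.

```bash
python3 - <<'E'
from h import *
T,S=cam("top"),cam("scene")
def tp(x,y): return (308+(x+.5)/5-.5,210+(y+.5)/5-.5)
def sv(x,y): return (203+(x+.5)/5-.5,165+(y-300+.5)/5-.5)
h,e=two(T,tp(200,143),S,sv(205,452));print("hub",h,e)
print("rim@.088 top",plane(T,tp(200.5,146),.088),"scene",plane(S,sv(206,455),.088))
print("htop",two(T,tp(212,230),S,sv(236,338)))
s,e=two(T,tp(214,70),S,sv(150,560));print("stub",s,e)
c=np.array([plane(T,tp(80,200),.008),plane(S,sv(300,538),.008),plane(S,sv(212,595),.008),plane(T,tp(212,265),.008)]);print(c)
A=np.array([.506,-.164]);print("yaw stub",np.arctan2(*(s[:2]-A)[::-1]))
for p in c: print(np.hypot(*(p[:2]-A)),np.degrees(np.arctan2(*(p[:2]-A)[::-1]))%90-45)
E
```

```text
hub [ 0.5073 -0.1645  0.0919] 0.0002788051905478719
rim@.088 top [ 0.5063 -0.1651  0.088 ] scene [ 0.5066 -0.1647  0.088 ]
htop (array([ 0.4618, -0.1596,  0.1528]), np.float64(0.0010588246684054606))
stub [ 0.553  -0.1855  0.0229] 0.004749595892192324
[[ 0.4879 -0.1155  0.008 ]
 [ 0.491  -0.1114  0.008 ]
 [ 0.5539 -0.1447  0.008 ]
 [ 0.4547 -0.1816  0.008 ]]
yaw stub -0.42844024033402367
0.05174623349676176 -24.537533062816138
0.05465125678231313 -29.06661474086431
0.05165994542810687 -23.113962408606742
0.054183717679454645 -26.09863291138754
```

Everything now agrees:
- **Valve axis:** about (0.507, -0.165), with yaw about -0.44.
- **Handle:** (0.462, -0.160), which puts the wheel at about 0.55 turns.
- **Ball:** (0.520, 0.209, 0.100). The box yaw is about 0.14.

First I level the tool yaw and move across, with the gripper shut.

Emit:
step_arm:
  targets:
    - {"tx": 9,"ty": -10.2,"wz": 2.73,"gripper": -1}
    - {"tx": 9,"ty": -10.2,"wz": 2.73,"gripper": -1}
    - {"tx": 9,"ty": -10.2,"wz": 2.73,"gripper": -1}
    - {"tx": 9,"ty": -10.2,"wz": 2.73,"gripper": -1}
    - {"tx": 9,"ty": -10.2,"wz": 2.73,"gripper": -1}
    - {"tx": 9,"ty": -10.2,"wz": 2.73,"gripper": -1}
    - {"tx": 9,"ty": -10.2,"wz": 2.73,"gripper": -1}
    - {"tx": 9,"ty": -10.2,"wz": 2.73,"gripper": -1}
    - {"tx": 9,"ty": -10.2,"wz": 2.73,"gripper": -1}
    - {"tx": 9,"ty": -10.2,"wz": 2.73,"gripper": -1}

```text
invalid input
```

Emit:
step_arm:
  targets:
    - {"tx": 9,"ty": -10.2,"tz": 0,"wx": 0,"wy": 0,"wz": 2.73,"gripper": -1}
    - {"tx": 9,"ty": -10.2,"tz": 0,"wx": 0,"wy": 0,"wz": 2.73,"gripper": -1}
  newtons: 20

```text
t: 0.27
eef_pos: [0.1627, -0.4358, 0.2563]
orientation: [1.0, -0.004, -0.0, -0.001]
contact_force: [1.1, -0.0, 1.1]
finger_gap: 0.0768
gripper_force: 0.0
```

Emit:
step_arm:
  targets:
    - {"tx": 7,"ty": -14,"tz": 0,"wx": 0,"wy": 0,"wz": 0,"gripper": -1}
    - {"tx": 7,"ty": -14,"tz": 0,"wx": 0,"wy": 0,"wz": 0,"gripper": -1}
    - {"tx": 7,"ty": -14,"tz": 0,"wx": 0,"wy": 0,"wz": 0,"gripper": -1}
    - {"tx": 7,"ty": -14,"tz": 0,"wx": 0,"wy": 0,"wz": 0,"gripper": -1}
    - {"tx": 7,"ty": -14,"tz": 0,"wx": 0,"wy": 0,"wz": 0,"gripper": -1}
    - {"tx": 7,"ty": -14,"tz": 0,"wx": 0,"wy": 0,"wz": 0,"gripper": -1}
    - {"tx": 7,"ty": -14,"tz": 0,"wx": 0,"wy": 0,"wz": 0,"gripper": -1}
    - {"tx": 7,"ty": -14,"tz": 0,"wx": 0,"wy": 0,"wz": 0,"gripper": -1}
    - {"tx": 7,"ty": -14,"tz": 0,"wx": 0,"wy": 0,"wz": 0,"gripper": -1}
    - {"tx": 7,"ty": -14,"tz": 0,"wx": 0,"wy": 0,"wz": 0,"gripper": -1}
  newtons: 20

```text
t: 1.1
eef_pos: [0.3385, -0.0825, 0.2574]
orientation: [1.0, 0.002, 0.0, -0.0]
contact_force: [-0.1, -0.8, 0.8]
finger_gap: 0.0103
gripper_force: 0.0
```

Emit:
step_arm:
  targets:
    - {"tx": 5,"ty": -11.5,"tz": 0,"wx": 0,"wy": 0,"wz": 0,"gripper": -1}
    - {"tx": 5,"ty": -11.5,"tz": 0,"wx": 0,"wy": 0,"wz": 0,"gripper": -1}
    - {"tx": 5,"ty": -11.5,"tz": 0,"wx": 0,"wy": 0,"wz": 0,"gripper": -1}
    - {"tx": 5,"ty": -11.5,"tz": 0,"wx": 0,"wy": 0,"wz": 0,"gripper": -1}
    - {"tx": 5,"ty": -11.5,"tz": 0,"wx": 0,"wy": 0,"wz": 0,"gripper": -1}
    - {"tx": 5,"ty": -11.5,"tz": 0,"wx": 0,"wy": 0,"wz": 0,"gripper": -1}
    - {"tx": 5,"ty": -11.5,"tz": 0,"wx": 0,"wy": 0,"wz": 0,"gripper": -1}
    - {"tx": 5,"ty": -11.5,"tz": 0,"wx": 0,"wy": 0,"wz": 0,"gripper": -1}
    - {"tx": 5,"ty": -11.5,"tz": 3,"wx": 0,"wy": 0,"wz": 0,"gripper": -1}
    - {"tx": 5,"ty": -11.5,"tz": 3,"wx": 0,"wy": 0,"wz": 0,"gripper": -1}
  newtons: 20

```text
t: 1.93
eef_pos: [0.4627, 0.2026, 0.1811]
orientation: [1.0, 0.001, 0.001, -0.0]
contact_force: [-0.0, 0.0, -1.4]
finger_gap: 0.0001
gripper_force: 0.0
```

Emit:
step_arm:
  targets:
    - {"tx": 0,"ty": -0.2,"tz": 1.5,"wx": 0,"wy": 0,"wz": 0,"gripper": -1}
    - {"tx": 0,"ty": -0.2,"tz": 3.1,"wx": 0,"wy": 0,"wz": 0,"gripper": -1}
    - {"tx": 0,"ty": -0.2,"tz": 3.1,"wx": 0,"wy": 0,"wz": 0,"gripper": -1}
    - {"tx": 1,"ty": -0.3,"tz": 3.1,"wx": 0,"wy": 0,"wz": 0,"gripper": -1}
    - {"tx": 1.7,"ty": -0.4,"tz": 3.1,"wx": 0,"wy": 0,"wz": 0,"gripper": -1}
    - {"tx": 2.4,"ty": -0.4,"tz": 3.1,"wx": 0,"wy": 0,"wz": 0,"gripper": -1}
    - {"tx": 3.1,"ty": -0.5,"tz": 3.1,"wx": 0,"wy": 0,"wz": 0,"gripper": -1}
    - {"tx": 3.7,"ty": -0.6,"tz": 3.1,"wx": 0,"wy": 0,"wz": 0,"gripper": -1}
    - {"tx": 4.1,"ty": -0.6,"tz": 3.1,"wx": 0,"wy": 0,"wz": 0,"gripper": -1}
    - {"tx": 4.1,"ty": -0.6,"tz": 3.1,"wx": 0,"wy": 0,"wz": 0,"gripper": -1}
  newtons: 20

```text
t: 2.77
eef_pos: [0.5663, 0.2164, 0.1068]
orientation: [1.0, 0.0, 0.0, -0.0]
contact_force: [-1.3, -0.0, 3.2]
finger_gap: 0.0004
gripper_force: 1.2
```

Emit:
step_arm:
  targets:
    - {"tx": 0,"ty": 0,"tz": 0,"wx": 0,"wy": 0,"wz": 0,"gripper": -1}
    - {"tx": -2,"ty": 0,"tz": 0,"wx": 0,"wy": 0,"wz": 0,"gripper": -1}
    - {"tx": -2,"ty": 0,"tz": -3,"wx": 0,"wy": 0,"wz": 0,"gripper": -1}
    - {"tx": -3,"ty": 0,"tz": -5,"wx": 0,"wy": 0,"wz": 0,"gripper": 1}
    - {"tx": -4,"ty": 4,"tz": -5,"wx": 0,"wy": 0,"wz": 0,"gripper": 1}
    - {"tx": -4,"ty": 4,"tz": -5,"wx": 0,"wy": 0,"wz": 0,"gripper": 1}
    - {"tx": -4,"ty": 4,"tz": -5,"wx": 0,"wy": 0,"wz": 0,"gripper": 1}
    - {"tx": -4,"ty": 4,"tz": -5,"wx": 0,"wy": 0,"wz": 0,"gripper": 1}
  newtons: 20

```text
t: 3.43
eef_pos: [0.4641, 0.1132, 0.2333]
orientation: [1.0, -0.001, 0.003, 0.001]
contact_force: [-1.1, -0.3, 0.8]
finger_gap: 0.0315
gripper_force: 0.0
```

```bash
python3 - <<'E'
from h import *
t=optics.snapshot("top");s=optics.snapshot("scene")
def crop(i,x,y,w=80,h=60): return cv2.resize(i[y:y+h,x:x+w],(400,300),interpolation=cv2.INTER_CUBIC)
m=np.vstack([np.hstack([crop(t,308,210),crop(t,154,193)]),np.hstack([crop(s,203,165),crop(s,314,225)])])
cv2.imwrite("pics/m2.png",cv2.convertScaleAbs(m,alpha=1.6));print(r.get_state()["eef_pos"])
E
```

```text
[0.4649 0.1159 0.2311]
```

View pics/m2.png

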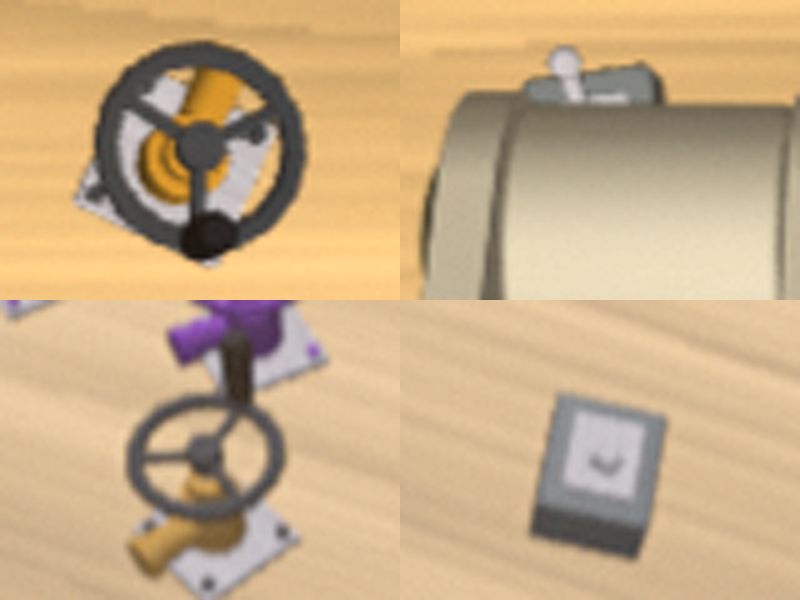

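The top-right crop has the ball at (565,62), past the box's far edge, so the toggle is off. The valve is unchanged. Next I move above the handle with the gripper open.

Emit:
step_arm:
  targets:
    - {"tx": 0,"ty": 11,"tz": 0,"wx": 0,"wy": 0,"wz": 0,"gripper": 1}
    - {"tx": 0,"ty": 11,"tz": 0,"wx": 0,"wy": 0,"wz": 0,"gripper": 1}
    - {"tx": 0,"ty": 11,"tz": 0,"wx": 0,"wy": 0,"wz": 0,"gripper": 1}
    - {"tx": 0,"ty": 11,"tz": 0,"wx": 0,"wy": 0,"wz": 0,"gripper": 1}
    - {"tx": 0,"ty": 11,"tz": 0,"wx": 0,"wy": 0,"wz": 0,"gripper": 1}
    - {"tx": 0,"ty": 11,"tz": 0,"wx": 0,"wy": 0,"wz": 0,"gripper": 1}
    - {"tx": 0,"ty": 11,"tz": 0,"wx": 0,"wy": 0,"wz": 0,"gripper": 1}
    - {"tx": 0,"ty": 11,"tz": 0,"wx": 0,"wy": 0,"wz": 0,"gripper": 1}
    - {"tx": 0,"ty": 11,"tz": 0,"wx": 0,"wy": 0,"wz": 0,"gripper": 1}
    - {"tx": 0,"ty": 11,"tz": 0,"wx": 0,"wy": 0,"wz": 0,"gripper": 1}
  newtons: 20

```text
t: 4.37
eef_pos: [0.4655, -0.1574, 0.2295]
orientation: [1.0, 0.001, -0.0, -0.0]
contact_force: [-0.3, 0.4, -0.6]
finger_gap: 0.0882
gripper_force: 0.0
```

```bash
python3 - <<'E'
from h import *
k=cam("wrist");i=optics.snapshot("wrist");s=r.get_state();print(s["eef_pos"],s["orientation"],s["finger_gap"],s["qpos"])
p=proj(k,[.462,-.1595,.153]);a=proj(k,[.507,-.165,.094]);print(p,a)
cv2.imwrite("pics/w1.png",cv2.convertScaleAbs(i,alpha=1.5))
E
```

```text
[ 0.4656 -0.1572  0.2297] [ 1.      0.0012 -0.0002 -0.0003] 0.08828764783449726 [-0.5647  0.2636  1.6385  0.0002  1.2402  1.0036]
[285.9488 232.7564] [292.4572 152.6198]
```

View pics/w1.png

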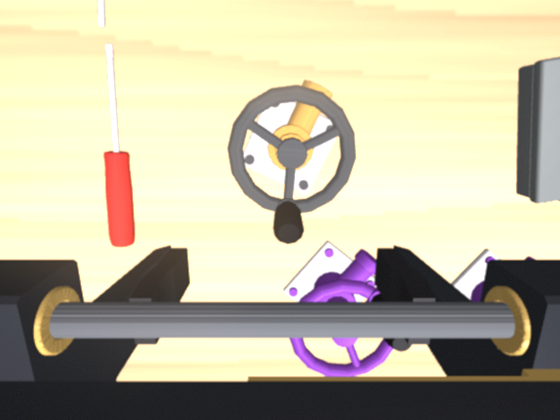

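The wrist view has the hub at (292,152), against a prediction of (292,153). The handle top is at about (289,229), within 2 mm of where I expected it. Next I descend and grip.

Emit:
step_arm:
  targets:
    - {"tx": -0.12,"ty": 0.15,"tz": 1.5,"wx": 0,"wy": 0,"wz": 0,"gripper": 1}
    - {"tx": -0.12,"ty": 0.15,"tz": 3,"wx": 0,"wy": 0,"wz": 0,"gripper": 1}
    - {"tx": -0.12,"ty": 0.15,"tz": 4,"wx": 0,"wy": 0,"wz": 0,"gripper": 1}
    - {"tx": -0.12,"ty": 0.15,"tz": 4,"wx": 0,"wy": 0,"wz": 0,"gripper": -1}
    - {"tx": -0.12,"ty": 0.15,"tz": 4,"wx": 0,"wy": 0,"wz": 0,"gripper": -1}
    - {"tx": -0.12,"ty": 0.15,"tz": 4,"wx": 0,"wy": 0,"wz": 0,"gripper": -1}
    - {"tx": -0.12,"ty": 0.15,"tz": 4,"wx": 0,"wy": 0,"wz": 0,"gripper": -1}
    - {"tx": -0.12,"ty": 0.15,"tz": 4,"wx": 0,"wy": 0,"wz": 0,"gripper": -1}
    - {"tx": -0.12,"ty": 0.15,"tz": 4,"wx": 0,"wy": 0,"wz": 0,"gripper": -1}
    - {"tx": -0.12,"ty": 0.15,"tz": 4,"wx": 0,"wy": 0,"wz": 0,"gripper": -1}
  newtons: 25

```text
t: 5.25
eef_pos: [0.4625, -0.1625, 0.1305]
orientation: [1.0, 0.0, 0.0, 0.0]
contact_force: [-0.1, -0.1, -0.2]
finger_gap: 0.0436
gripper_force: 0.0
```

Emit:
step_arm:
  targets:
    - {"tx": 0,"ty": 0,"tz": 0,"wx": 0,"wy": 0,"wz": 0,"gripper": -1}
    - {"tx": 0,"ty": 0,"tz": 0,"wx": 0,"wy": 0,"wz": 0,"gripper": -1}
    - {"tx": 0,"ty": 0,"tz": 0,"wx": 0,"wy": 0,"wz": 0,"gripper": -1}
    - {"tx": 0,"ty": 0,"tz": 0,"wx": 0,"wy": 0,"wz": 0,"gripper": -1}
    - {"tx": 0,"ty": 0,"tz": 0,"wx": 0,"wy": 0,"wz": 0,"gripper": -1}
    - {"tx": 0,"ty": 0,"tz": 0,"wx": 0,"wy": 0,"wz": 0,"gripper": -1}
  newtons: 25

```text
t: 5.75
eef_pos: [0.4623, -0.1624, 0.1299]
orientation: [1.0, 0.0, -0.0, -0.0]
contact_force: [-0.4, 0.8, 0.4]
finger_gap: 0.0192
gripper_force: 25.0
```

```bash
python3 - <<'E'
import numpy as np
def tab(a0,step,n):
    a=np.radians(a0+step*np.arange(n+1));print(a0,[(round(1.8*(np.cos(x)-np.cos(a[0])),2),round(-1.8*(np.sin(x)-np.sin(a[0])),2)) for x in a[1:]])
tab(176.7,-17,10); tab(6.7,-6.5,6)
E
```

```text
176.7 [(np.float64(0.11), np.float64(-0.52)), (np.float64(0.37), np.float64(-0.99)), (np.float64(0.75), np.float64(-1.36)), (np.float64(1.22), np.float64(-1.6)), (np.float64(1.74), np.float64(-1.7)), (np.float64(2.27), np.float64(-1.63)), (np.float64(2.76), np.float64(-1.42)), (np.float64(3.16), np.float64(-1.07)), (np.float64(3.45), np.float64(-0.62)), (np.float64(3.58), np.float64(-0.11))]
6.7 [(np.float64(0.01), np.float64(0.2)), (np.float64(0.0), np.float64(0.41)), (np.float64(-0.03), np.float64(0.61)), (np.float64(-0.09), np.float64(0.8)), (np.float64(-0.17), np.float64(0.99)), (np.float64(-0.27), np.float64(1.17))]
```

Emit:
step_arm:
  targets:
    - {"tx": 0.11,"ty": -0.52,"tz": 0,"wx": 0,"wy": 0,"wz": 0,"gripper": -1}
    - {"tx": 0.37,"ty": -0.99,"tz": 0,"wx": 0,"wy": 0,"wz": 0,"gripper": -1}
    - {"tx": 0.75,"ty": -1.36,"tz": 0,"wx": 0,"wy": 0,"wz": 0,"gripper": -1}
    - {"tx": 1.22,"ty": -1.6,"tz": 0,"wx": 0,"wy": 0,"wz": 0,"gripper": -1}
    - {"tx": 1.74,"ty": -1.7,"tz": 0,"wx": 0,"wy": 0,"wz": 0,"gripper": -1}
    - {"tx": 1.74,"ty": -1.7,"tz": 0,"wx": 0,"wy": 0,"wz": 0,"gripper": -1}
  newtons: 25

```text
t: 6.25
eef_pos: [0.5073, -0.1199, 0.1299]
orientation: [1.0, 0.001, 0.001, 0.0]
contact_force: [2.0, -1.2, 1.9]
finger_gap: 0.0191
gripper_force: 25.0
```

Forces are low and the handle is tracking the circle, so I carry on to the stop.

Emit:
step_arm:
  targets:
    - {"tx": 0.53,"ty": 0.07,"tz": 0,"wx": 0,"wy": 0,"wz": 0,"gripper": -1}
    - {"tx": 1.02,"ty": 0.28,"tz": 0,"wx": 0,"wy": 0,"wz": 0,"gripper": -1}
    - {"tx": 1.42,"ty": 0.63,"tz": 0,"wx": 0,"wy": 0,"wz": 0,"gripper": -1}
    - {"tx": 1.71,"ty": 1.08,"tz": 0,"wx": 0,"wy": 0,"wz": 0,"gripper": -1}
    - {"tx": 1.84,"ty": 1.59,"tz": 0,"wx": 0,"wy": 0,"wz": 0,"gripper": -1}
    - {"tx": 1.84,"ty": 1.59,"tz": 0,"wx": 0,"wy": 0,"wz": 0,"gripper": -1}
  newtons: 25

```text
t: 6.75
eef_pos: [0.552, -0.1617, 0.13]
orientation: [1.0, -0.0, 0.0, 0.0]
contact_force: [1.8, -2.0, 0.7]
finger_gap: 0.0193
gripper_force: 25.0
```

Emit:
step_arm:
  targets:
    - {"tx": 0.01,"ty": 0.2,"tz": 0,"wx": 0,"wy": 0,"wz": 0,"gripper": -1}
    - {"tx": 0,"ty": 0.41,"tz": 0,"wx": 0,"wy": 0,"wz": 0,"gripper": -1}
    - {"tx": -0.03,"ty": 0.61,"tz": 0,"wx": 0,"wy": 0,"wz": 0,"gripper": -1}
    - {"tx": -0.09,"ty": 0.8,"tz": 0,"wx": 0,"wy": 0,"wz": 0,"gripper": -1}
    - {"tx": -0.09,"ty": 0.8,"tz": 0,"wx": 0,"wy": 0,"wz": 0,"gripper": -1}
  newtons: 25

```text
t: 7.17
eef_pos: [0.5493, -0.1806, 0.13]
orientation: [1.0, -0.0, 0.0, 0.0]
contact_force: [2.0, -2.6, -1.4]
finger_gap: 0.0193
gripper_force: 25.0
```

Emit:
step_arm:
  targets:
    - {"tx": -0.03,"ty": 0.1,"tz": 0,"wx": 0,"wy": 0,"wz": 0,"gripper": -1}
    - {"tx": -0.07,"ty": 0.18,"tz": 0,"wx": 0,"wy": 0,"wz": 0,"gripper": -1}
    - {"tx": -0.07,"ty": 0.18,"tz": 0,"wx": 0,"wy": 0,"wz": 0,"gripper": -1}
    - {"tx": -0.07,"ty": 0.18,"tz": 0,"wx": 0,"wy": 0,"wz": 0,"gripper": -1}
  newtons: 25

```text
t: 7.5
eef_pos: [0.5478, -0.1841, 0.13]
orientation: [1.0, 0.0, 0.0, 0.0]
contact_force: [3.5, 1.1, 0.3]
finger_gap: 0.019
gripper_force: 25.0
```

Emit:
step_arm:
  targets:
    - {"tx": -0.04,"ty": 0.08,"tz": 0,"wx": 0,"wy": 0,"wz": 0,"gripper": -1}
    - {"tx": -0.08,"ty": 0.16,"tz": 0,"wx": 0,"wy": 0,"wz": 0,"gripper": -1}
    - {"tx": -0.08,"ty": 0.16,"tz": 0,"wx": 0,"wy": 0,"wz": 0,"gripper": -1}
    - {"tx": -0.08,"ty": 0.16,"tz": 0,"wx": 0,"wy": 0,"wz": 0,"gripper": -1}
  newtons: 25

```text
t: 7.83
eef_pos: [0.5474, -0.1846, 0.13]
orientation: [1.0, 0.001, 0.002, -0.003]
contact_force: [14.6, 18.7, 0.6]
finger_gap: 0.019
gripper_force: 25.0
```

The stop is reached: the reaction is 24 N and the handle sits at -26°, matching the stub. From here I back off exactly 720°.

```bash
python3 - <<'E'
import numpy as np
a=np.radians(-31+18*np.arange(11));print(*[(round(float(1.8*(np.cos(x)-np.cos(a[0]))),2),round(float(-1.8*(np.sin(x)-np.sin(a[0]))),2)) for x in a[1:]])
E
```

```text
(0.21, -0.52) (0.25, -1.08) (0.11, -1.63) (-0.18, -2.11) (-0.62, -2.47) (-1.14, -2.68) (-1.7, -2.72) (-2.25, -2.58) (-2.72, -2.29) (-3.09, -1.85)
```

Emit:
step_arm:
  targets:
    - {"tx": 0,"ty": 0,"tz": 0,"wx": 0,"wy": 0,"wz": 0,"gripper": -1}
    - {"tx": 0,"ty": 0,"tz": 0,"wx": 0,"wy": 0,"wz": 0,"gripper": -1}
  newtons: 25

```text
t: 8.0
eef_pos: [0.5474, -0.1846, 0.13]
orientation: [1.0, 0.001, 0.002, -0.003]
contact_force: [13.0, 19.1, -0.2]
finger_gap: 0.0192
gripper_force: 25.0
```

Emit:
step_arm:
  targets:
    - {"tx": 0.21,"ty": -0.52,"tz": 0,"wx": 0,"wy": 0,"wz": 0,"gripper": -1}
    - {"tx": 0.25,"ty": -1.08,"tz": 0,"wx": 0,"wy": 0,"wz": 0,"gripper": -1}
    - {"tx": 0.11,"ty": -1.63,"tz": 0,"wx": 0,"wy": 0,"wz": 0,"gripper": -1}
    - {"tx": -0.18,"ty": -2.11,"tz": 0,"wx": 0,"wy": 0,"wz": 0,"gripper": -1}
    - {"tx": -0.62,"ty": -2.47,"tz": 0,"wx": 0,"wy": 0,"wz": 0,"gripper": -1}
    - {"tx": -1.14,"ty": -2.68,"tz": 0,"wx": 0,"wy": 0,"wz": 0,"gripper": -1}
    - {"tx": -1.7,"ty": -2.72,"tz": 0,"wx": 0,"wy": 0,"wz": 0,"gripper": -1}
    - {"tx": -2.25,"ty": -2.58,"tz": 0,"wx": 0,"wy": 0,"wz": 0,"gripper": -1}
    - {"tx": -2.72,"ty": -2.29,"tz": 0,"wx": 0,"wy": 0,"wz": 0,"gripper": -1}
    - {"tx": -3.09,"ty": -1.85,"tz": 0,"wx": 0,"wy": 0,"wz": 0,"gripper": -1}
  newtons: 25

```text
t: 8.83
eef_pos: [0.4682, -0.1415, 0.1301]
orientation: [1.0, 0.001, 0.001, 0.001]
contact_force: [13.1, -5.5, -7.3]
finger_gap: 0.0197
gripper_force: 25.0
```

Emit:
step_arm:
  targets:
    - {"tx": -0.21,"ty": 0.52,"tz": 0,"wx": 0,"wy": 0,"wz": 0,"gripper": -1}
    - {"tx": -0.25,"ty": 1.08,"tz": 0,"wx": 0,"wy": 0,"wz": 0,"gripper": -1}
    - {"tx": -0.11,"ty": 1.63,"tz": 0,"wx": 0,"wy": 0,"wz": 0,"gripper": -1}
    - {"tx": 0.18,"ty": 2.11,"tz": 0,"wx": 0,"wy": 0,"wz": 0,"gripper": -1}
    - {"tx": 0.62,"ty": 2.47,"tz": 0,"wx": 0,"wy": 0,"wz": 0,"gripper": -1}
    - {"tx": 1.14,"ty": 2.68,"tz": 0,"wx": 0,"wy": 0,"wz": 0,"gripper": -1}
    - {"tx": 1.7,"ty": 2.72,"tz": 0,"wx": 0,"wy": 0,"wz": 0,"gripper": -1}
    - {"tx": 2.25,"ty": 2.58,"tz": 0,"wx": 0,"wy": 0,"wz": 0,"gripper": -1}
    - {"tx": 2.72,"ty": 2.29,"tz": 0,"wx": 0,"wy": 0,"wz": 0,"gripper": -1}
    - {"tx": 3.09,"ty": 1.85,"tz": 0,"wx": 0,"wy": 0,"wz": 0,"gripper": -1}
  newtons: 25

```text
t: 9.67
eef_pos: [0.5459, -0.1881, 0.1299]
orientation: [1.0, 0.0, -0.001, 0.0]
contact_force: [-6.6, -0.4, 3.7]
finger_gap: 0.0189
gripper_force: 25.0
```

Emit:
step_arm:
  targets:
    - {"tx": 0.21,"ty": -0.52,"tz": 0,"wx": 0,"wy": 0,"wz": 0,"gripper": -1}
    - {"tx": 0.25,"ty": -1.08,"tz": 0,"wx": 0,"wy": 0,"wz": 0,"gripper": -1}
    - {"tx": 0.11,"ty": -1.63,"tz": 0,"wx": 0,"wy": 0,"wz": 0,"gripper": -1}
    - {"tx": -0.18,"ty": -2.11,"tz": 0,"wx": 0,"wy": 0,"wz": 0,"gripper": -1}
    - {"tx": -0.62,"ty": -2.47,"tz": 0,"wx": 0,"wy": 0,"wz": 0,"gripper": -1}
    - {"tx": -1.14,"ty": -2.68,"tz": 0,"wx": 0,"wy": 0,"wz": 0,"gripper": -1}
    - {"tx": -1.7,"ty": -2.72,"tz": 0,"wx": 0,"wy": 0,"wz": 0,"gripper": -1}
    - {"tx": -2.25,"ty": -2.58,"tz": 0,"wx": 0,"wy": 0,"wz": 0,"gripper": -1}
    - {"tx": -2.72,"ty": -2.29,"tz": 0,"wx": 0,"wy": 0,"wz": 0,"gripper": -1}
    - {"tx": -3.09,"ty": -1.85,"tz": 0,"wx": 0,"wy": 0,"wz": 0,"gripper": -1}
  newtons: 25

```text
t: 10.5
eef_pos: [0.4684, -0.1412, 0.13]
orientation: [1.0, 0.001, 0.002, 0.001]
contact_force: [14.0, -5.2, -7.3]
finger_gap: 0.0192
gripper_force: 25.0
```

Emit:
step_arm:
  targets:
    - {"tx": -0.21,"ty": 0.52,"tz": 0,"wx": 0,"wy": 0,"wz": 0,"gripper": -1}
    - {"tx": -0.25,"ty": 1.08,"tz": 0,"wx": 0,"wy": 0,"wz": 0,"gripper": -1}
    - {"tx": -0.11,"ty": 1.63,"tz": 0,"wx": 0,"wy": 0,"wz": 0,"gripper": -1}
    - {"tx": 0.18,"ty": 2.11,"tz": 0,"wx": 0,"wy": 0,"wz": 0,"gripper": -1}
    - {"tx": 0.62,"ty": 2.47,"tz": 0,"wx": 0,"wy": 0,"wz": 0,"gripper": -1}
    - {"tx": 1.14,"ty": 2.68,"tz": 0,"wx": 0,"wy": 0,"wz": 0,"gripper": -1}
    - {"tx": 1.7,"ty": 2.72,"tz": 0,"wx": 0,"wy": 0,"wz": 0,"gripper": -1}
    - {"tx": 2.25,"ty": 2.58,"tz": 0,"wx": 0,"wy": 0,"wz": 0,"gripper": -1}
    - {"tx": 2.72,"ty": 2.29,"tz": 0,"wx": 0,"wy": 0,"wz": 0,"gripper": -1}
    - {"tx": 3.09,"ty": 1.85,"tz": 0,"wx": 0,"wy": 0,"wz": 0,"gripper": -1}
  newtons: 25

```text
t: 11.33
eef_pos: [0.546, -0.1878, 0.1299]
orientation: [1.0, 0.0, -0.0, 0.0]
contact_force: [-5.7, 0.8, 4.9]
finger_gap: 0.0188
gripper_force: 25.0
```

Emit:
step_arm:
  targets:
    - {"tx": 0.07,"ty": -0.14,"tz": 0,"wx": 0,"wy": 0,"wz": 0,"gripper": -1}
    - {"tx": 0.07,"ty": -0.14,"tz": 0,"wx": 0,"wy": 0,"wz": 0,"gripper": -1}
    - {"tx": 0.07,"ty": -0.14,"tz": 0,"wx": 0,"wy": 0,"wz": 0,"gripper": -1}
    - {"tx": 0.07,"ty": -0.14,"tz": 0,"wx": 0,"wy": 0,"wz": 0,"gripper": -1}
    - {"tx": 0.07,"ty": -0.14,"tz": 0,"wx": 0,"wy": 0,"wz": 0,"gripper": -1}
    - {"tx": 0.07,"ty": -0.14,"tz": 0,"wx": 0,"wy": 0,"wz": 0,"gripper": -1}
  newtons: 25

```text
t: 11.83
eef_pos: [0.5474, -0.1849, 0.13]
orientation: [1.0, 0.0, 0.0, -0.0]
contact_force: [2.0, 1.0, 1.5]
finger_gap: 0.0191
gripper_force: 25.0
```

```bash
python3 - <<'E'
from h import *
w=optics.snapshot("wrist");t=optics.snapshot("top");s=optics.snapshot("scene")
def crop(i,x,y,w=80,h=60): return cv2.resize(i[y:y+h,x:x+w],(400,300),interpolation=cv2.INTER_CUBIC)
m=np.vstack([np.hstack([cv2.resize(w,(400,300)),crop(t,154,193)]),np.hstack([cv2.resize(s,(400,300)),crop(s,203,165)])])
cv2.imwrite("pics/m3.png",cv2.convertScaleAbs(m,alpha=1.6));q=r.get_state();d=q["eef_pos"][:2]-[.507,-.1648]
print(q["eef_pos"],np.degrees(np.arctan2(d[1],d[0])),np.hypot(*d),q["gripper_force"],q["joint_vel"],q["contact_force"])
E
```

```text
[ 0.5474 -0.1849  0.13  ] -26.399689562774626 0.045115245022770284 25.008550873026252 [ 0.002   0.0005 -0.0021 -0.0023  0.0022  0.0014] [2.2154 0.4692 1.0258]
```

View pics/m3.png

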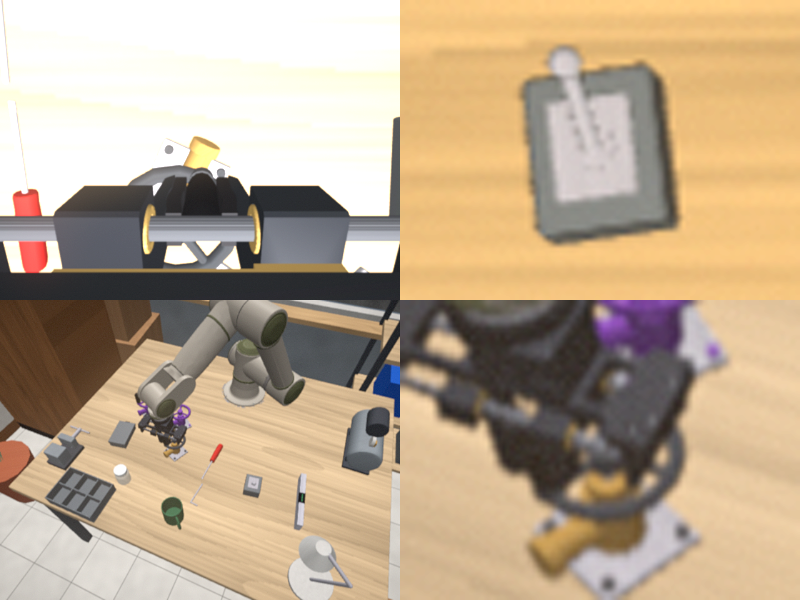

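The handle is gripped at (205,190) in the wrist crop and stands over the brass stub. The ball at (565,62) in the top-right crop still leans away, and the bystanders haven't moved. The handle is at -26.4°, 0.3° from its angle at the stop, after two full turns. Handing in.

```bash
python3 -c "
from plant import hand_in
print(hand_in())"
```

```text
the job is handed in; nothing more can be done
None
```

The job is handed in: the toggle is off, and the valve was closed to its stop, backed off two full turns (handle within about 0.3° of its angle at the stop) and is held there with a 25 N grip; no verdict was returned.

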